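# Hang a leaf cast on the drying rail

### The job

Take the hanger with the white plaster leaf off its wooden stand, lift its hook over the yellow lip of the drying rail, set its foot down on the level track behind the lip, clear of the notch, and slide it lightly along until its foot drops fully home in the notch, then let go so that it hangs there. The casts are brittle: keep the hook's contact with the rail gentle, under 20 newtons, and leave the gold leaf and everything else on the bench alone.

Things in the scene. Friction and masses are not known exactly. Their poses are not given: they have to be found in the camera images.
- white_hanger_grip (a point): Centre of the white handle block (16 x 30 x 50 mm in x, y, z) of the hanger with the WHITE leaf, 0.18 to 0.37 kg in all. Hanger frame: z up, y along its cross bar, +x towards its hook. At the start the bar's ends lie in the open forks (cheeks 6 mm high) of a fixed wooden stand: lift straight up.
- white_hanger_foot (a point): Centre of the lower end of the white hanger's hook foot, black and slightly soft (rubber-shod): 9 mm thick (x), 24 mm wide (y), reaching 23 mm below the underside of the bridge that joins it to the bar. It lies 18.5 mm in +x of and 60 mm below the handle's centre. Same axes as the hanger.
- white_hanger: The white hanger; origin in the middle of the underside of its steel cross bar (12 x 110 x 12 mm), 37 mm below the handle's centre. The hook's bridge (12 mm thick, 24 mm wide) runs to +x level with the bar. The leaf (10 mm thick, 70 mm wide) hangs to 87 mm below this origin.
- rail: Fixed drying rail, 450 mm long, a channel open at the top on two posts; origin on the bench under the middle of the channel, y along the rail, z up, -x the side of the yellow lip. Channel 13 mm wide; lip and rear wall 4 mm thick, both up to z = 152 mm. Black blocks fill it beyond y = +-120 mm. In use the leaf hangs on the lip's side, the bridge over the lip.
- rail_track (a point): Middle of the aluminium track (channel floor), z = 140 mm; axes as the rail. Its rubber bed gives 1 mm per 6 N down and 1 mm per 8 N along. It has one notch 30 mm long (y), 8 mm deep (floor at z = 132 mm), as wide as the channel. Its place differs every time and is not measured: the notch's centre is anywhere within 50 mm of this point along y.
- rail_lip (a point): Middle of the lip's top edge, z = 152 mm, 8.5 mm in -x of the channel's middle. With the foot home in the notch the bridge clears the lip by 3 mm. Let go, the hanger may lean slightly.
- gold_hanger_grip (a point): Centre of the handle of a second, equal hanger, with a GOLD leaf and yellow handle, on its own equal stand; to be left alone. Same axes as the white one.
- bowl: Blue bowl, 130 mm across, 60 mm high; origin under its centre. Bystander.
- tape: Roll of brown tape lying flat, 104 mm across, 25 mm high; origin under its centre. Bystander.
- glue: White bottle with an orange cap, 54 mm across, 130 mm high; origin under its centre. Bystander.
- jar: Open glass jar, 68 mm across, 70 mm high; origin under its centre. Bystander.
- pliers: Pliers lying flat, about 140 mm long along x, 12 mm high, black handles to -x; origin under the pivot. Bystander.
- rasp: Small hand tool with a blue handle, lying along its x; origin under its middle. Bystander.

How it is judged:
On the way, in this order (a step that is already met when the one before it is completed fails the run):
1. the white hanger's foot stands on the track behind the lip, touching the rail, above the notch's depth (x of white_hanger_foot in the frame of rail between -0.006 and 0.006 m and y of white_hanger_foot in the frame of rail between -0.12 and 0.12 m and z of white_hanger_foot in the frame of rail between 0.1365 and 0.144 m and contact force between white_hanger and rail above 0.5 N), for 0.2 s.
2. the foot is down in the notch (x of white_hanger_foot in the frame of rail between -0.006 and 0.006 m and y of white_hanger_foot in the frame of rail between -0.12 and 0.12 m and z of white_hanger_foot in the frame of rail below 0.1345 m), for 0.2 s.
At the end, for the whole second after the job is handed in: The white hanger hangs released and still on the rail, its foot in the channel behind the lip and within 2.5 mm of the notch's floor, leaning less than 0.25 rad; the gold hanger is within 15 mm of where it was and every bystander within 30 mm (all of step 2 and z of white_hanger_foot in the frame of rail above 0.128 m and angle between white_hanger_grip's own z axis and vertical below 0.25 rad and linear speed of white_hanger below 0.02 m/s and distance of gold_hanger_grip from where it was at the start of the episode below 0.015 m and distance of each of bowl, tape, glue, jar, pliers, rasp from where it was at the start of the episode below 0.03 m); the robot touches nothing.
It fails at once if the white hanger presses or knocks on the rail with more than 20 N (contact force between white_hanger and rail above 20 N).
It fails at once if the gold hanger is moved more than 15 mm (distance of gold_hanger_grip from where it was at the start of the episode above 0.015 m).
It fails at once if a bystander is moved more than 30 mm (distance of any of bowl, tape, glue, jar, pliers, rasp from where it was at the start of the episode above 0.03 m).
It also fails if it takes over 64 s, if anything falls off the work surface, if the arm or the gripper's body presses on something with over 40 N, if the wrist force passes 120 N, or if a joint passes its speed limit or range.

### The arm

A 7-joint arm with a two-finger parallel gripper is mounted at the origin on the work surface. World frame = base frame: x ahead of the robot, y to its left, z up, the work surface at z = 0. Lengths are in m, angles in rad, forces in N, time in s.
With the tool pointing down it reaches from about 0.4 to 0.85 m from the base axis. Payload 4.4 kg.
Tool frame: the origin (TCP) lies on the front face of the gripper's body, between the roots of the fingers; the fingertips stand 97 mm ahead of it and the grasp point (between the pads) lies 78 mm ahead of it; y points along the fingers, x is the direction in which the jaws open and shut, and the axes are right-handed (so a half turn about y gives the same grasp; the last joint's range is limited). The gripper opens to 94 mm and grips with 3 to 60 N. Pads are 16 mm wide; open, the fingers measure 119 mm over their backs; the gripper's body (75 mm by 177 mm) begins 78 mm behind the grasp point.
Start: joints at [1.258, 0.628, 0.038, 1.517, -0.027, 0.996, -0.02], TCP at [0.159, -0.63, 0.303] pointing down, gripper open.
Joint ranges: [-3.06, 3.06], [-0.37, 2.12], [-1.25, 1.32], [0.18, 2.47], [-1.1, 4.24], [0.23, 1.98], [-2.94, 2.94]. Speed limits (rad/s): [2.57, 2.57, 3.14, 3.14, 3.14, 3.14, 3.14].

### API

Orientations are given as a 3x3 rotation matrix whose columns are the frame's x, y, z axes.
In Python, from cell import movep, move_l, goto_joints, gripper_open, clamp, dwell, inverse_kinematics, grab_frame, IKError, finish_job, spot_in, spot_point, read_clock, read_joint_positions, read_dq, read_tau, read_tcp_pos, read_tcp_rot, read_wrist_force, read_wrist_torque, read_gripper_width gives the robot as it stands. Calls block until the motion is done:
- movep(position, orientation): joint-space move of the TCP to a pose.
- move_l(position, rot=None, vel=0.15, guard=None): straight line of the TCP; rot=None keeps the orientation; vel is the mean speed in m/s. With guard (N) it stops when the force on the tool has changed by that much, and returns True; else False.
- goto_joints(angles): joint-space move.
- gripper_open() and clamp(): open the fingers fully, or close them until they stop; the grip force is fixed at half the most.
- dwell(seconds).
- inverse_kinematics(position, orientation): joint angles nearest the present ones, or None.
- grab_frame(name): name is "side" or "top"; returns a dict with "pixels" (384x512x3 uint8, red, green, blue), "fov_y" (degrees; the focal length in pixels is half the picture's height over the tangent of half this angle, whatever the lens; pixels are square), "cx", "cy" (the principal point, pixels), "k1" (the pictures are not rectified: a ray, as slopes to the right and down, at radius r is drawn at 1 + k1 r^2 times it, then the intrinsics apply), "world_from_camera" (4x4, takes a point from camera to world coordinates). Camera axes: x right, y up, looking along -z (the intrinsics and any distortion apply to the point x, -y, -z); pixel columns grow to the right and rows downward; lengths in m; the calibration is good to about 2 mm. A picture is of the moment at which its call begins. There is no depth.
A pose or a line that the arm cannot do raises IKError and nothing moves.
- finish_job(): hands the job in, once; it reports no verdict.
Trained networks look in a picture, given as the dict that the camera call returned (one of the last four; its "shot" number tells which), for a name from the list of things; names that differ only in an ending like _2 or _b are one class to them, and where a whole thing is asked for, a point or a joint stands for the part that bears it (a point fixed in the world has none). Each returns a list of dicts, best first, with "conf" (0 to 1); they miss things now and then, are a little off and sometimes report something else, mostly with a low value. They report only what shows in the picture. A call takes as long as a camera call.
- spot_in(picture, query): "point" ([column, row] in pixels, amid what is visible of it).
- spot_point(picture, query): "point" ([column, row] in pixels: a listed point, or the origin of a listed thing).
Readings, each from a call of its own:
- read_clock(): time.
- read_joint_positions(): joint angles.
- read_dq(): joint speeds.
- read_tau(): joint torques, N m.
- read_tcp_pos(): TCP position.
- read_tcp_rot(): TCP orientation.
- read_wrist_force(): force on the tool from outside, world axes, zero at the start.
- read_wrist_torque(): the same for the moment, N m.
- read_gripper_width(): finger opening in m.
Only numpy, scipy, OpenCV 4.12 (cv2) and the standard library are available. Lean on these libraries where they do the work, as an engineer would, in place of code of your own. Each camera call takes 0.05 s, during which the arm holds its last target.

## Working session

There is one attempt and no reset: what is moved stays moved. The work goes in short steps, each a Python script; the robot and the scene stay as the last script left them, time stands still between calls to the robot, and variables do not carry over. Pictures are saved under pics/ and viewed, and the job is handed in when it is done.

```bash
mkdir -p pics; ls
cat > h.py <<'E'
import numpy as np, cv2
from cell import *
def K(f):
    h=f["pixels"].shape[0]; F=h/2/np.tan(np.radians(f["fov_y"])/2)
    return F
def ray(f,p):
    F=K(f); d=np.array([(p[0]-f["cx"])/F,(p[1]-f["cy"])/F]); u=d.copy()
    for _ in range(30): u=d/(1+f["k1"]*(u@u))
    M=np.array(f["world_from_camera"]); v=M[:3,:3]@np.array([u[0],-u[1],-1]); return M[:3,3],v/np.linalg.norm(v)
def proj(f,P):
    M=np.array(f["world_from_camera"]); c=M[:3,:3].T@(np.asarray(P,float)-M[:3,3]); u=np.array([c[0],-c[1]])/-c[2]
    return u*(1+f["k1"]*(u@u))*K(f)+[f["cx"],f["cy"]]
def tri(a,p,b,q):
    o1,v1=ray(a,p);o2,v2=ray(b,q)
    A=np.stack([v1,-v2],1); t=np.linalg.lstsq(A,o2-o1,rcond=None)[0]
    x,y=o1+t[0]*v1,o2+t[1]*v2; return (x+y)/2,np.linalg.norm(x-y)
def onz(f,p,z):
    o,v=ray(f,p); return o+v*(z-o[2])/v[2]
def save(f,n,crop=None,s=1):
    im=f["pixels"][:,:,::-1]
    if crop: im=im[crop[1]:crop[3],crop[0]:crop[2]]
    cv2.imwrite("pics/"+n,cv2.resize(im,None,fx=s,fy=s,interpolation=cv2.INTER_CUBIC))
E
python3 - <<'E'
from h import *
s=grab_frame("side");t=grab_frame("top")
save(s,"s0.png",s=1.5);save(t,"t0.png",s=1.5)
print(read_clock(),read_tcp_rot())
for f in(s,t): print({k:f[k] for k in f if k!="pixels"})
for n in "white_hanger_grip white_hanger_foot white_hanger rail rail_track rail_lip gold_hanger_grip bowl tape glue jar pliers rasp".split():
    a=spot_point(s,n);b=spot_point(t,n)
    print(n,[(np.round(d["point"],1).tolist(),round(d["conf"],2)) for d in a[:2]],[(np.round(d["point"],1).tolist(),round(d["conf"],2)) for d in b[:2]])
    if a and b: print("   ",tri(s,a[0]["point"],t,b[0]["point"]))
print(read_clock())
E
```

```text
pics
0.1 [[ 2.44284334e-01 -3.83295446e-04  9.69703572e-01]
 [-9.69702292e-01  1.57542747e-03  2.44284635e-01]
 [-1.62133083e-03 -9.99998686e-01  1.31697780e-05]]
{'fov_y': 46.16708114732423, 'cx': 257.20030959502463, 'cy': 189.97204376623068, 'k1': -0.015217729336010604, 'world_from_camera': array([[-0.79237325,  0.3964346 , -0.46366393, -0.07288946],
       [-0.60999713, -0.52353707,  0.59482134,  0.88807018],
       [-0.00693749,  0.75415419,  0.65666074,  1.08644999],
       [ 0.        ,  0.        ,  0.        ,  1.        ]]), 'shot': 1}
{'fov_y': 49.006879514396005, 'cx': 251.31799483031165, 'cy': 197.45288741079526, 'k1': -0.03531845178329988, 'world_from_camera': array([[ 0.01553488,  0.99498273, -0.09883337,  0.4838856 ],
       [-0.99983668,  0.01637109,  0.00765541,  0.02337696],
       [ 0.00923501,  0.0986983 ,  0.99507455,  1.36314832],
       [ 0.        ,  0.        ,  0.        ,  1.        ]]), 'shot': 2}
white_hanger_grip [([337.3, 160.3], 0.65), ([252.9, 209.3], 0.29)] [([341.3, 251.6], 0.52)]
    (array([ 0.45659491, -0.24249811,  0.15710238]), np.float64(0.009
[... 1275 characters left out ...]
0783274, 0.01090645]), np.float64(0.0037319689098615047))
glue [([355.4, 166.1], 0.61), ([251.7, 209.0], 0.57)] [([384.9, 249.1], 0.87)]
    (array([ 0.46113852, -0.41265415,  0.02387805]), np.float64(0.00518766087847195))
jar [([216.9, 316.7], 0.93)] [([128.1, 248.6], 0.97)]
    (array([0.44849514, 0.40295987, 0.01450806]), np.float64(0.0015619538130614372))
pliers [([305.2, 233.2], 0.72), ([256.1, 175.4], 0.53)] [([259.6, 258.0], 0.54)]
    (array([ 0.4279839 , -0.01447758,  0.008501  ]), np.float64(0.007431405887042529))
rasp [([230.5, 190.8], 0.42), ([254.9, 178.3], 0.27)] [([263.8, 153.2], 0.52)]
    (array([ 0.76384915, -0.02601233,  0.00818289]), np.float64(0.0015131111061492447))
1.4
```

View pictures.

View pics/s0.png

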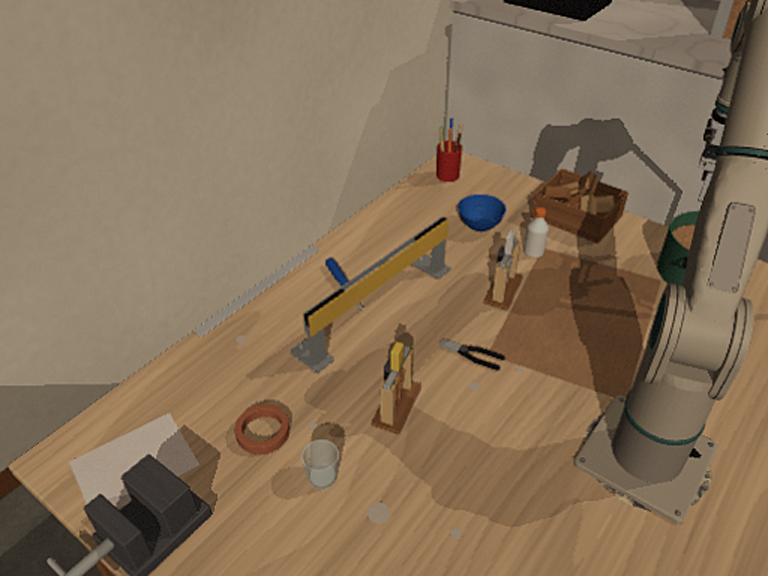

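View pics/t0.png

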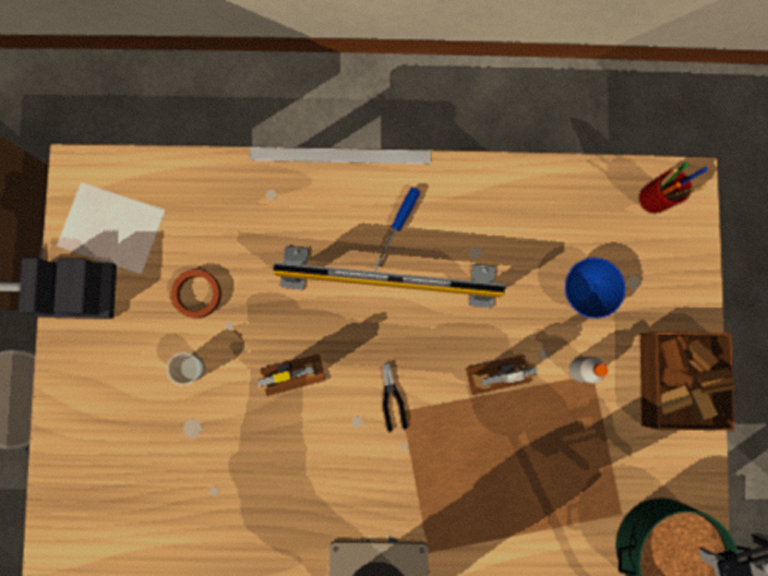

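Run:
```python
from h import *
s=grab_frame("side");t=grab_frame("top")
save(s,"s1.png",(230,120,390,240),5);save(t,"t1.png",(280,200,400,290),6);save(t,"t2.png",(170,165,350,215),4.4)
print(read_clock())
```

```text
1.5
```

View pics/s1.png

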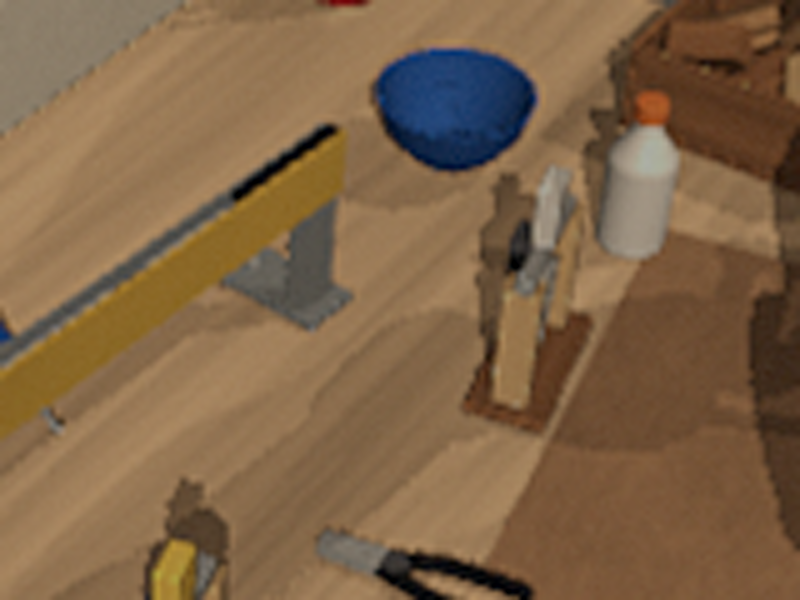

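View pics/t1.png

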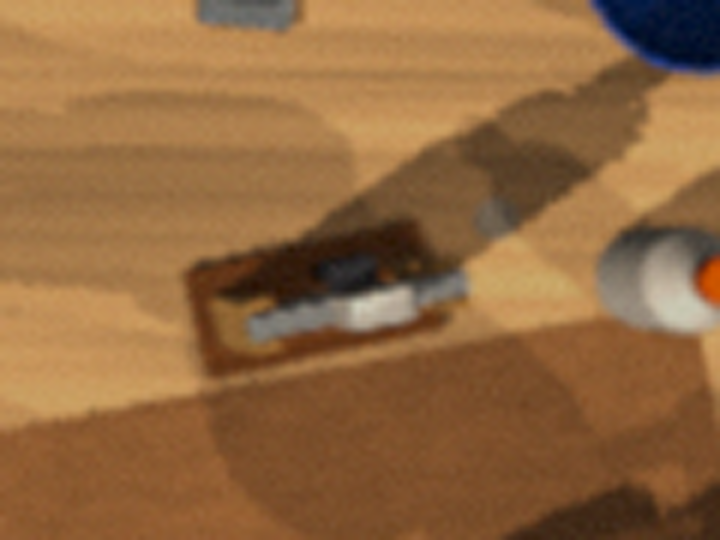

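View pics/t2.png

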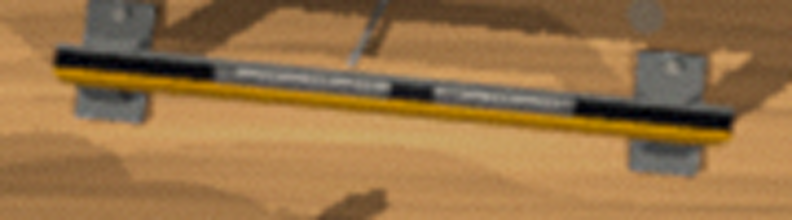

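The top view shows the yellow lip on the robot's side of the rail. There is a dark gap in the track at about (259–269, 186), which is probably the notch. The white hanger is at about (341, 250) with its hook towards the rail. Next I'll fit the poses.

```bash
cat > fit.py <<'E'
from h import *
from scipy.optimize import least_squares
def Rz(a): c,s=np.cos(a),np.sin(a); return np.array([[c,-s,0],[s,c,0],[0,0,1]])
def draw(im,f,pts,col,S,o):
    p=[tuple(int(v) for v in (proj(f,q)-o)*S) for q in pts]
    for a,b in zip(p,p[1:]): cv2.line(im,a,b,col,1)
def box(c,d):
    x,y,z=np.array(d)/2; c=np.array(c)
    return [c+np.array(v) for v in [(-x,-y,-z),(x,-y,-z),(x,y,-z),(-x,y,-z),(-x,-y,-z),(-x,-y,z),(x,-y,z),(x,y,z),(-x,y,z),(-x,-y,z)]]
E
cat > f1.py <<'E'
from fit import *
s=grab_frame("side");t=grab_frame("top")
# rail picks (top)
def px(x,y): return np.array([170+x/4.4,165+y/4.4])
obs=[(t,px(55,58),(0,.225,.152)),(t,px(732,118),(0,-.225,.152)),(t,px(213,72),(0,.12,.152)),(t,px(577,107),(0,-.12,.152))]
def res(p):
    return np.concatenate([proj(f,Rz(p[2])@np.array(m)+[p[0],p[1],0])-o for f,o,m in obs])
r=least_squares(res,[.63,-.01,0]); rail=r.x; print("rail",rail,np.round(r.fun,2))
ho=[]
for f in(s,t):
  for n,m in (("white_hanger_grip",(0,0,0)),("white_hanger_foot",(.0185,0,-.06)),("white_hanger",(0,0,-.037))):
    d=spot_point(f,n)
    if d: ho.append((f,np.array(d[0]["point"]),m,1)); print(n,d[0])
q=lambda x,y:np.array([280+x/6,200+y/6])
ho+=[(t,q(249,326),(0,.055,-.025),2),(t,q(467,283),(0,-.055,-.025),2)]
def resh(p): return np.concatenate([w*(proj(f,Rz(p[3])@np.array(m)+p[:3])-o) for f,o,m,w in ho])
r=least_squares(resh,[.456,-.245,.15,.2],loss="soft_l1"); hg=r.x; print("hanger",hg,np.round(resh(hg),1))
np.save("p.npy",np.concatenate([rail,hg]))
for f,n,crop,S in((t,"to.png",(170,165,370,275),4),(s,"so.png",(190,130,380,250),4)):
    o=np.array(crop[:2]); im=cv2.resize(f["pixels"][crop[1]:crop[3],crop[0]:crop[2],::-1],None,fx=S,fy=S,interpolation=cv2.INTER_CUBIC)
    o=o-.5+.5/S
    T=lambda P:[Rz(rail[2])@p+[rail[0],rail[1],0] for p in P]
    for x in(-.0105,-.0065,.0065,.0105): draw(im,f,T(np.array([(x,-.225,.152),(x,.225,.152)])),(0,0,255),S,o)
    for y in(-.225,-.12,0,.12,.225): draw(im,f,T(np.array([(-.0105,y,.152),(.0105,y,.152)])),(255,0,255),S,o)
    H=lambda P:[Rz(hg[3])@p+hg[:3] for p in P]
    draw(im,f,H(box((0,0,0),(.016,.03,.05))),(0,0,255),S,o)
    draw(im,f,H(box((0,0,-.031),(.012,.11,.012))),(0,255,0),S,o)
    draw(im,f,H(box((.0185,0,-.042),(.009,.024,.036))),(255,255,0),S,o)
    cv2.imwrite("pics/"+n,im)
E
python3 f1.py
```

```text
rail [ 0.64037615 -0.0094547  -0.07397693] [-0.13  0.02  0.45  0.33 -0.01  0.08 -0.3  -0.43]
white_hanger_grip {'point': [340.5, 157.2], 'conf': 0.45}
white_hanger_foot {'point': [332.7, 173.0], 'conf': 0.63}
white_hanger {'point': [230.3, 190.3], 'conf': 0.55}
white_hanger_grip {'point': [344.8, 249.7], 'conf': 0.67}
white_hanger_foot {'point': [261.6, 260.9], 'conf': 0.54}
white_hanger {'point': [337.7, 250.7], 'conf': 0.5}
hanger [ 0.45436355 -0.2463715   0.15335194  0.20773842] [-8.000e-01  3.600e+00 -0.000e+00  1.000e-01  1.082e+02 -2.100e+01
 -3.300e+00  1.300e+00  7.420e+01 -1.650e+01  1.000e+00 -1.000e-01
 -5.000e-01  1.000e-01  1.000e-01 -2.000e-01]
```

View pics/to.png

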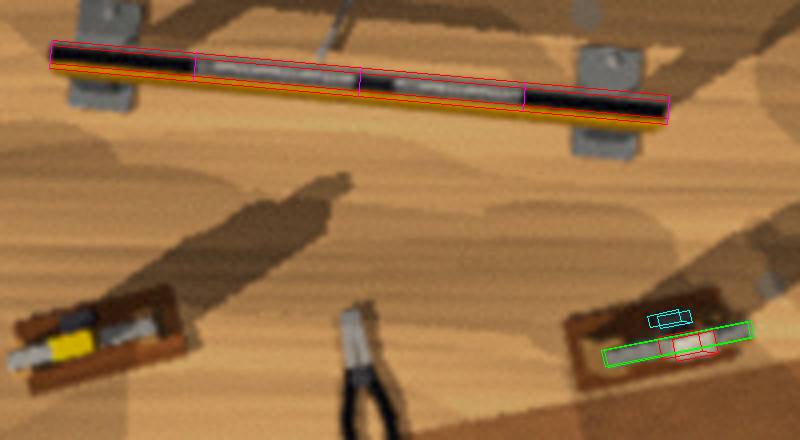

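View pics/so.png

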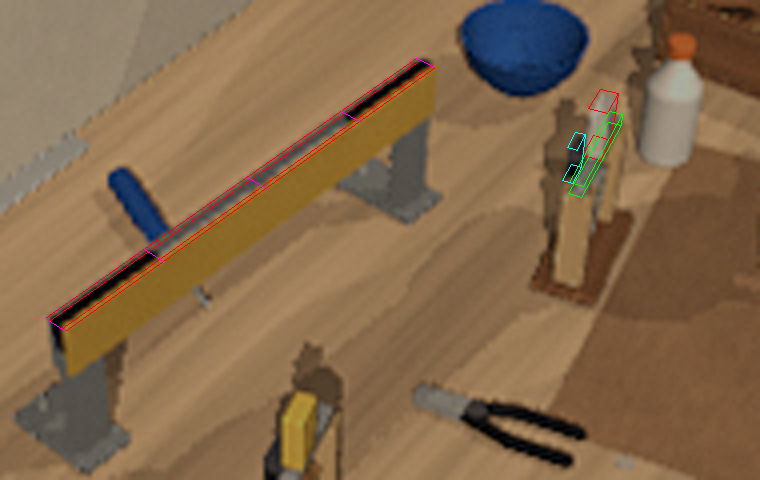

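```bash
cat > ov.py <<'E'
from fit import *
import sys
def ov(f,n,crop,S,rail=None,hg=None):
    o=np.array(crop[:2]); raw=cv2.resize(f["pixels"][crop[1]:crop[3],crop[0]:crop[2],::-1],None,fx=S,fy=S,interpolation=cv2.INTER_CUBIC)
    im=raw.copy(); o=o-.5+.5/S
    if rail is not None:
        T=lambda P:[Rz(rail[2])@p+[rail[0],rail[1],0] for p in P]
        for x in(-.0105,-.0065,.0065,.0105): draw(im,f,T(np.array([(x,-.225,.152),(x,.225,.152)])),(0,0,255),S,o)
        for y in(-.225,-.12,0,.12,.225): draw(im,f,T(np.array([(-.0105,y,.152),(.0105,y,.152)])),(255,0,255),S,o)
    if hg is not None:
        H=lambda P:[Rz(hg[3])@p+hg[:3] for p in P]
        draw(im,f,H(box((0,0,0),(.016,.03,.05))),(0,0,255),S,o)
        draw(im,f,H(box((0,0,-.031),(.012,.11,.012))),(0,255,0),S,o)
        draw(im,f,H(box((.0185,0,-.042),(.009,.024,.036))),(255,255,0),S,o)
    cv2.imwrite("pics/"+n,np.hstack([raw,im]))
E
python3 - <<'E'
from ov import *
p=np.load("p.npy");s=grab_frame("side");t=grab_frame("top")
ov(s,"a1.png",(320,145,360,205),10,None,p[3:])
ov(t,"a2.png",(315,235,365,265),8,None,p[3:])
ov(t,"a3.png",(178,172,230,192),8,p[:3])
ov(t,"a4.png",(290,180,342,200),8,p[:3])
E
cd pics; python3 -c "
import cv2,numpy as np
cv2.imwrite('a5.png',np.vstack([cv2.imread(f'a{i}.png')[:,:800] for i in (2,3,4)]))"
```

```text
(no output)
```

View pics/a1.png

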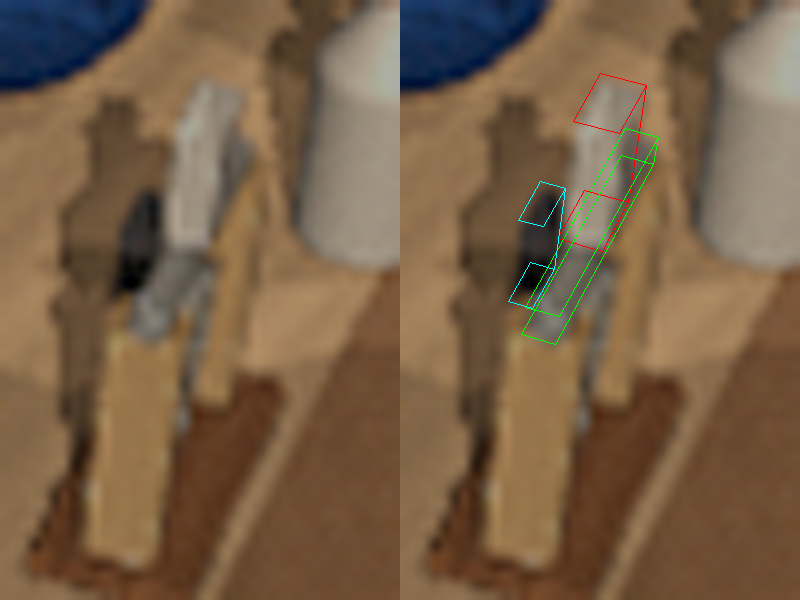

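View pics/a5.png

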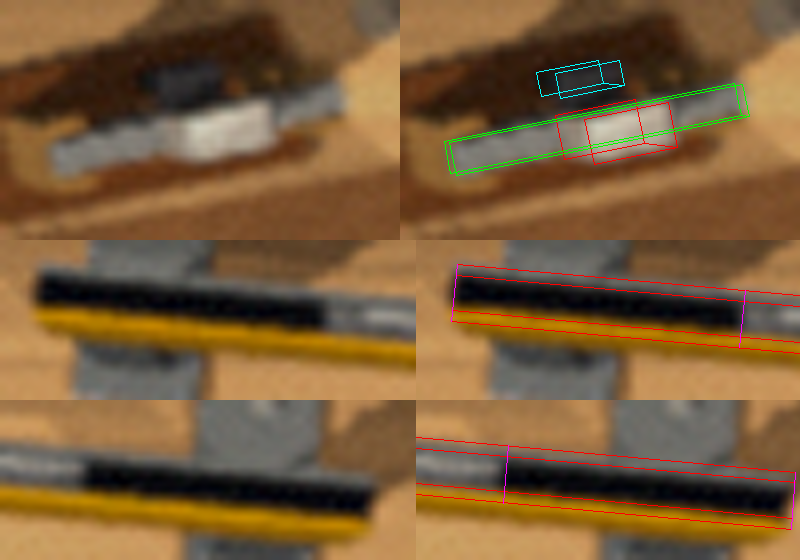

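```bash
cat >> h.py <<'E'
def Rt(yaw,sg):
    x=sg*np.array([np.cos(yaw),np.sin(yaw),0]); y=np.array([0,0,-1.]); return np.stack([x,y,np.cross(x,y)],1)
E
python3 - <<'E'
from h import *
hg=np.array([.4555,-.2465,.150,.208]); 
print(read_wrist_force(),read_gripper_width())
for sg in(1,-1):
    for yaw,P in((.208,[.4555,-.2465,.231]),(.208,[.4555,-.2465,.35]),(-.074,[.62,-.05,.30]),(-.074,[.62,.05,.272]),(-.074,[.62,-.12,.40])):
        q=inverse_kinematics(np.array(P),Rt(yaw,sg)); print(sg,P,None if q is None else np.round(q,2))
E
```

```text
[0.12077082 0.7840168  0.27001463] 0.094153632999816
1 [0.4555, -0.2465, 0.231] [ 0.68  0.56 -0.35  1.95  0.29  0.68  0.36]
1 [0.4555, -0.2465, 0.35] [ 0.74  0.41 -0.43  1.81  0.2   0.96  0.44]
1 [0.62, -0.05, 0.3] [ 0.27  0.61 -0.38  1.6   0.26  0.98 -0.27]
1 [0.62, 0.05, 0.272] [ 0.1   0.64 -0.37  1.63  0.27  0.93 -0.44]
1 [0.62, -0.12, 0.4] [ 0.41  0.55 -0.44  1.43  0.24  1.22 -0.14]
-1 [0.4555, -0.2465, 0.231] [ 0.14  0.58  0.45  1.97 -0.39  0.68 -2.1 ]
-1 [0.4555, -0.2465, 0.35] [ 0.13  0.41  0.44  1.83 -0.21  0.95 -2.27]
-1 [0.62, -0.05, 0.3] [-0.26  0.64  0.5   1.61 -0.35  0.98 -2.87]
-1 [0.62, 0.05, 0.272] [ 0.45  0.84 -1.06  1.62  0.78  1.17  2.27]
-1 [0.62, -0.12, 0.4] [-0.12  0.55  0.45  1.45 -0.25  1.2  -2.85]
```

Run:
```python
from h import *
P=np.array([.4555,-.2465,.232]);R=Rt(.208,1)
movep(P+[0,0,.12],R); 
f=read_wrist_force(); print("free",np.round(f,2))
g=move_l(P,vel=.12,guard=6); print("guard",g,read_tcp_pos(),np.round(read_wrist_force(),2))
s=grab_frame("side");t=grab_frame("top"); save(s,"g0.png",(300,110,400,220),7); save(t,"g0t.png",(300,210,380,270),8); print(read_clock())
```

```text
free [-1.16 -0.97 -0.43]
guard False [ 0.45589972 -0.24667154  0.23257727] [-0.31 -0.41  0.32]
5.025
```

View pics/g0.png

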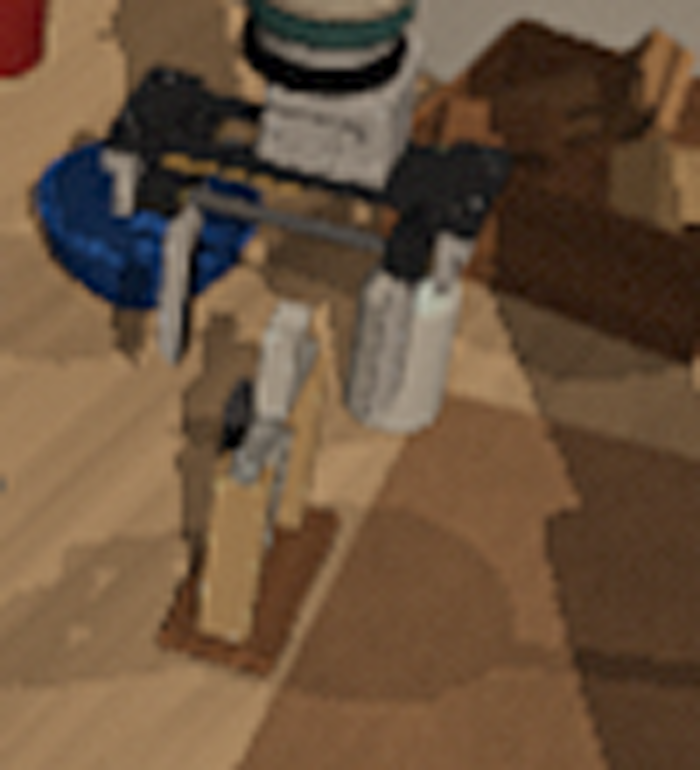

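The fingers straddle the white handle evenly, with the handle at about (270, 370) in the crop. Now I'll clamp and lift.

Run:
```python
from h import *
clamp(); print("w",read_gripper_width(),np.round(read_wrist_force(),2),np.round(read_wrist_torque(),2),read_tcp_pos())
p=read_tcp_pos(); move_l(p+[0,0,.02],vel=.05); dwell(.3); print(np.round(read_wrist_force(),2),np.round(read_wrist_torque(),2))
move_l(p+[0,0,.13],vel=.15); dwell(.3)
F=[read_wrist_force() for _ in range(8)]; print(np.mean(F,0),np.std(F,0),np.round(read_wrist_torque(),2))
s=grab_frame("side");t=grab_frame("top"); save(s,"g1.png",(280,70,400,200),6); save(t,"g1t.png",(300,210,380,270),8); print(read_clock(),read_gripper_width())
```

```text
w 0.015541819500218074 [-0.61  0.15  1.07] [-0.09  0.12 -0.01] [ 0.45522217 -0.24652898  0.23193824]
[-0.25  0.31 -2.49] [ 0.03 -0.04 -0.02]
[-0.29613433  0.97882545 -3.57995479] [0.00000000e+00 1.11022302e-16 0.00000000e+00] [-0.1  -0.11 -0.01]
8.3333 0.01578124031625066
```

View pics/g1.png

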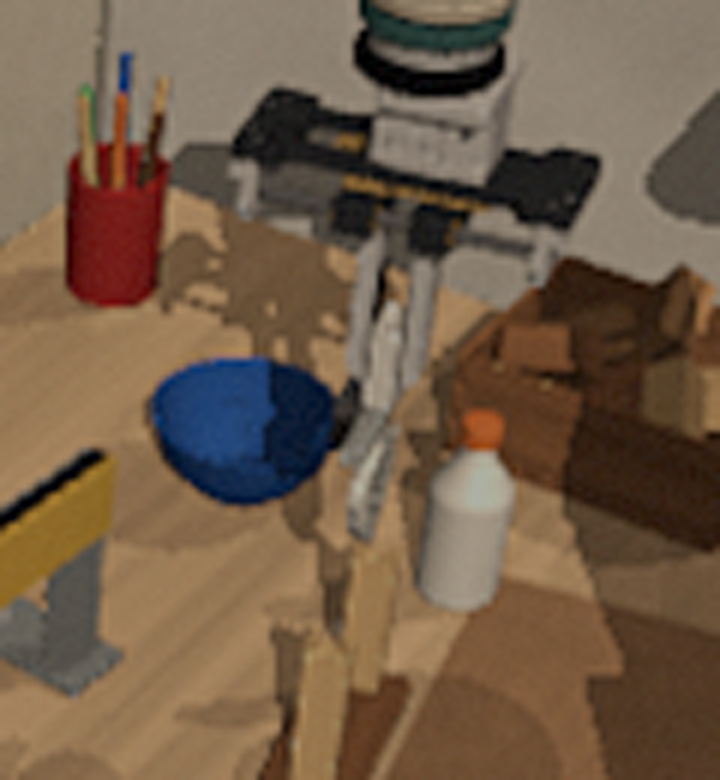

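```bash
cat >> h.py <<'E'
rail=np.array([.6404,-.0095,-.074]); GZ=.080
def rp(x,y,rail=rail):
    c,s=np.cos(rail[2]),np.sin(rail[2]); return np.array([rail[0]+c*x-s*y,rail[1]+s*x+c*y])
def tcp_for(x,y,z): # foot at rail x,y,z
    a=rp(x-.0185,y); return np.array([a[0],a[1],z+.06+GZ])
def foot():
    p=read_tcp_pos(); R=read_tcp_rot(); yaw=np.arctan2(R[1,0],R[0,0]); v=p[:2]+.0185*np.array([np.cos(yaw),np.sin(yaw)])-rail[:2]
    c,s=np.cos(rail[2]),np.sin(rail[2]); return np.array([c*v[0]+s*v[1],-s*v[0]+c*v[1],p[2]-.06-GZ])
def force(n=5):
    F=[]
    for _ in range(n): dwell(.03); F.append(read_wrist_force())
    return np.mean(F,0)
E
python3 - <<'E'
from ov import *
R=Rt(-.074,1)
movep(tcp_for(-.06,.03,.225),R)
move_l(tcp_for(0,.03,.20),vel=.15)
move_l(tcp_for(0,.03,.168),vel=.1); dwell(.3)
print(foot(),force(),force())
s=grab_frame("side");t=grab_frame("top")
a=foot(); g=np.append(rp(a[0]-.0185,a[1]),a[2]+.06)
h=np.append(g,-.074)
ov(s,"h1.png",(205,110,285,210),5,rail,h); ov(t,"h2.png",(210,165,290,215),5,rail,h)
save(s,"h1f.png",(170,60,330,230),4.5)
for n in("white_hanger_grip","white_hanger_foot","white_hanger"):
  for f in(s,t): print(n,[(np.round(d["point"],1),d["conf"]) for d in spot_point(f,n)[:2]])
  m={"white_hanger_grip":(0,0,0),"white_hanger_foot":(.0185,0,-.06),"white_hanger":(0,0,-.037)}[n]
  print("exp",proj(s,Rz(-.074)@np.array(m)+g),proj(t,Rz(-.074)@np.array(m)+g))
print(read_clock())
E
```

```text
[0.00022184 0.03005646 0.16860063] [ 0.12953113 -0.18647533 -3.09496549] [ 0.23932564 -0.26498163 -3.29539874]
white_hanger_grip [(array([251.7, 164.4]), 0.85)]
white_hanger_grip []
exp [251.43384206 163.49196014] [248.83545202 187.32199379]
white_hanger_foot [(array([248.7, 174.4]), 0.85), (array([253.9, 208.6]), 0.4)]
white_hanger_foot []
exp [247.4769834  175.93672897] [249.34680551 183.50060473]
white_hanger [(array([252.8, 171.8]), 0.85)]
white_hanger []
exp [251.61294713 172.75416163] [248.79093016 188.94126844]
11.55
```

View pics/h1.png

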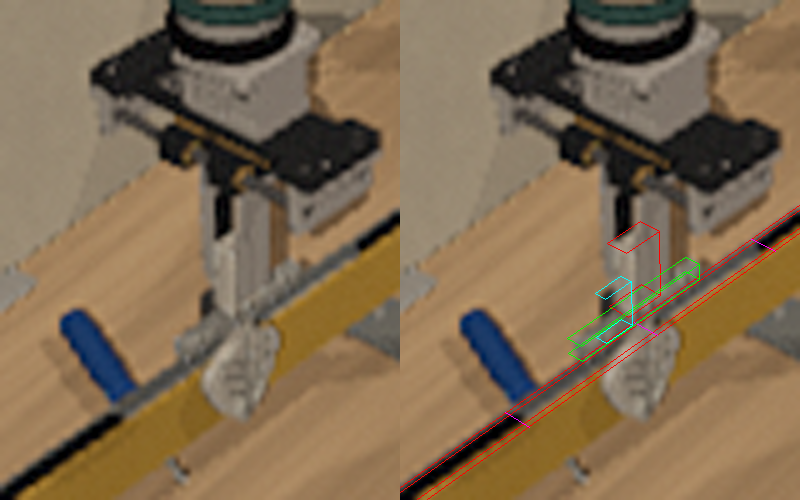

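View pics/h2.png

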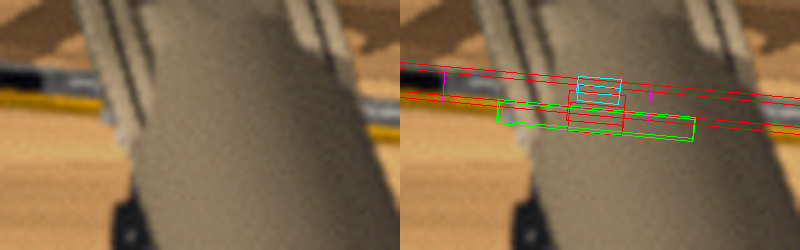

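View pics/h1f.png

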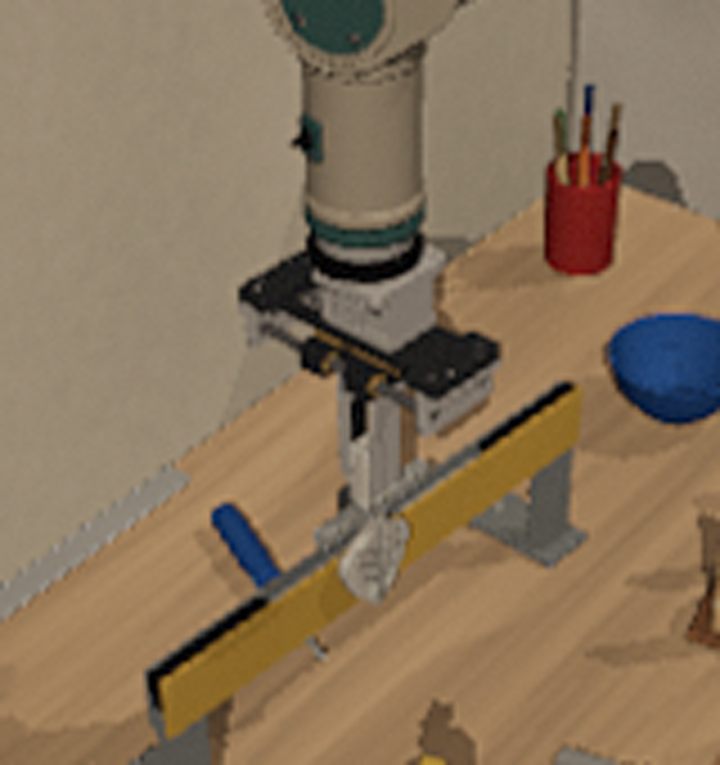

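The hanger is held level and square to the rail, with the foot behind the lip and the leaf in front of it (leaf at about (375, 560) in the crop). Now I'll lower it gently with the guard on.

Run:
```python
from h import *
f0=force(); print("f0",np.round(f0,2))
g=move_l(tcp_for(0,.03,.150),vel=.04,guard=3); print("a",g,foot(),np.round(read_wrist_force()-f0,2))
if not g:
    g=move_l(tcp_for(0,.03,.132),vel=.012,guard=3); print("b",g,foot(),np.round(read_wrist_force()-f0,2))
print(np.round(force()-f0,2),read_clock(),foot())
s=grab_frame("side"); save(s,"d1.png",(205,110,285,210),6)
```

```text
f0 [-0.07 -0.41 -3.83]
a False [1.90204820e-05 3.00075426e-02 1.49814183e-01] [-0.24 -0.01  1.63]
b True [2.24198183e-05 3.00326564e-02 1.43754316e-01] [-0.2   0.34  7.54]
[0.45 0.73 8.09] 13.2 [-9.15659506e-06  3.00400702e-02  1.43559143e-01]
```

View pics/d1.png

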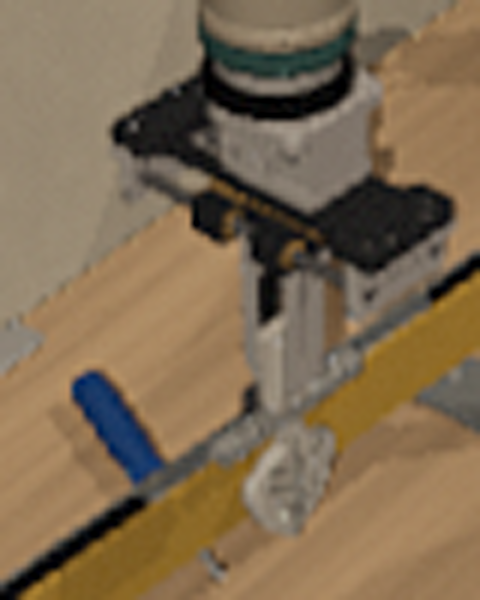

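Run:
```python
from h import *
f0=np.array([-.07,-.3,-3.4])
p=read_tcp_pos()
p[2]+=.0008; move_l(p,vel=.01); dwell(.1); F=force(); print(np.round(F-f0,2),foot())
n=np.array([np.cos(-.074),np.sin(-.074),0])
for sg in(1,-1):
    g=move_l(p+sg*.004*n,vel=.008,guard=3); print(sg,g,foot(),np.round(force(3)-f0,2))
    move_l(p,vel=.02); dwell(.1); print("back",np.round(force(3)-f0,2),foot())
print(read_clock())
```

```text
[2.52 0.52 4.55] [0.00022844 0.03003506 0.14424681]
1 True [0.00090492 0.03014045 0.14392814] [-1.11  0.74  6.42]
back [1.38 0.17 3.99] [0.00024566 0.02992811 0.14426975]
-1 True [-0.0020167   0.02993944  0.14417113] [-0.85  0.92  5.4 ]
back [-3.32  0.49  6.24] [-0.00069598  0.02995131  0.14396502]
15.6917
```

Run:
```python
from h import *
f0=np.array([-.07,-.3,-3.4])
p=tcp_for(0,.03,.1448); n=np.array([np.cos(-.074),np.sin(-.074),0])
move_l(p,vel=.02); dwell(.1); print(np.round(force()-f0,2),foot())
for sg in(1,-1):
    for d in(.001,.002,.003,.0037):
        move_l(p+sg*d*n,vel=.02);F=force(3)-f0; print(sg*d,np.round(F,2),np.round(foot()*1000,2))
        if abs(F[0])>5 : break
    move_l(p,vel=.02)
print(read_clock())
```

```text
[-1.07  0.49  1.57] [0.00046807 0.02993171 0.14473343]
0.001 [-0.48  0.49  1.55] [  1.12  29.94 144.74]
0.002 [-1.5   0.49  2.2 ] [  1.72  29.97 144.72]
0.003 [-5.04  0.41  4.43] [  2.03  30.03 144.68]
-0.001 [0.62 0.94 0.39] [ -0.75  30.02 144.87]
-0.002 [0.52 0.76 1.22] [ -1.99  30.04 144.84]
-0.003 [ 2.26  0.22 -0.74] [ -2.55  30.03 144.91]
-0.0037 [ 5.93  0.65 -2.83] [ -2.78  29.95 144.89]
19.2917
```

The walls showed up at +1.8 and -2.4 mm, which matches the 4 mm of play, so the foot is in the channel. Now the light slide.

Run:
```python
from h import *
f0=np.array([-.07,-.3,-3.4])
z=.1443; y=.03
move_l(tcp_for(-.0003,y,z),vel=.02); F=force()-f0; print(np.round(F,2))
while y>-.04:
    y-=.002
    move_l(tcp_for(-.0003,y,z),vel=.02);F=force(4)-f0; print(round(y,3),np.round(F,2),np.round(foot()*1000,2))
    if F[2]<1.2 or F[2]>9 or abs(F[1])>6: break
print(read_clock())
```

```text
[-2.8   0.23  4.02]
0.028 [0.08 1.7  3.  ] [  0.18  28.25 144.45]
0.026 [0.91 2.07 2.56] [  0.15  26.   144.46]
0.024 [0.67 1.39 3.33] [ -0.18  23.86 144.39]
0.022 [0.49 1.9  3.83] [ -0.36  21.99 144.29]
0.02 [0.74 2.33 4.33] [ -0.38  20.   144.27]
0.018 [0.12 2.44 3.96] [ -0.33  17.86 144.29]
0.016 [0.34 1.82 3.92] [ -0.32  15.85 144.28]
0.014 [0.08 2.06 3.87] [ -0.27  13.83 144.3 ]
0.012 [0.16 2.51 4.15] [ -0.27  11.84 144.3 ]
0.01 [0.56 2.01 3.46] [ -0.28   9.83 144.31]
0.008 [-0.02  2.3   3.97] [ -0.31   7.85 144.31]
0.006 [-0.25  2.52  4.17] [ -0.32   5.81 144.27]
0.004 [0.51 2.07 4.01] [ -0.29   3.84 144.31]
0.002 [0.67 1.96 3.6 ] [ -0.3    1.84 144.29]
-0.0 [0.03 2.22 3.52] [ -0.32  -0.17 144.26]
-0.002 [0.11 1.79 3.37] [ -0.31  -2.16 144.29]
-0.004 [0.26 2.2  3.89] [ -0.3   -4.25 144.26]
-0.006 [-0.24  0.18  0.24] [ -0.7   -6.86 143.71]
26.6083
```

Run:
```python
from h import *
f0=np.array([-.07,-.3,-3.4])
y=-.0075
move_l(tcp_for(-.0003,y,.1438),vel=.02);F=force(4)-f0; print(np.round(F,2),foot())
g=move_l(tcp_for(-.0003,y,.1355),vel=.01,guard=3); dwell(.1); print(g,np.round(foot()*1000,2),np.round(force(5)-f0,2),read_clock())
s=grab_frame("side"); save(s,"n1.png",(205,110,285,210),6)
```

```text
[-0.38  0.41  0.37] [-0.00031223 -0.00753287  0.14379873]
True [ -0.39  -7.5  135.76] [1.48 0.24 7.35] 27.9833
```

View pics/n1.png

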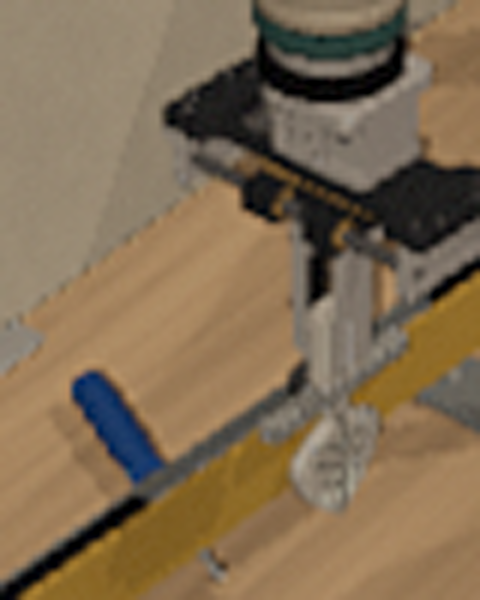

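The foot dropped the full 8 mm and its force is back. I'll relax the press and release.

Run:
```python
from h import *
f0=np.array([-.07,-.3,-3.4])
move_l(tcp_for(-.0003,-.0075,.1366),vel=.01);dwell(.2);print(np.round(force(5)-f0,2),foot())
gripper_open(); dwell(.2); print(read_gripper_width(),np.round(force(3),2))
p=read_tcp_pos()
s=grab_frame("side"); save(s,"r0.png",(205,110,285,210),5)
g=move_l(p+[0,0,.07],vel=.08,guard=4); print(g)
if not g: move_l(p+[0,0,.16],vel=.2); move_l(p+[-.12,0.0,.2],vel=.25); movep(np.array([.35,-.25,.42]),Rt(-.074,1))
dwell(.5)
s=grab_frame("side");t=grab_frame("top"); save(s,"r1.png",(205,110,285,210),6); save(t,"r1t.png",(210,165,310,215),7)
save(s,"r2.png",s=1.5)
print(read_clock(),force(3))
```

```text
[2.72 0.76 3.4 ] [-0.00045437 -0.0075281   0.1364126 ]
0.09388082580782084 [ 0.06 -0.21 -0.15]
False
34.3583 [0.41771335 0.21178866 0.11561108]
```

View pics/r1.png

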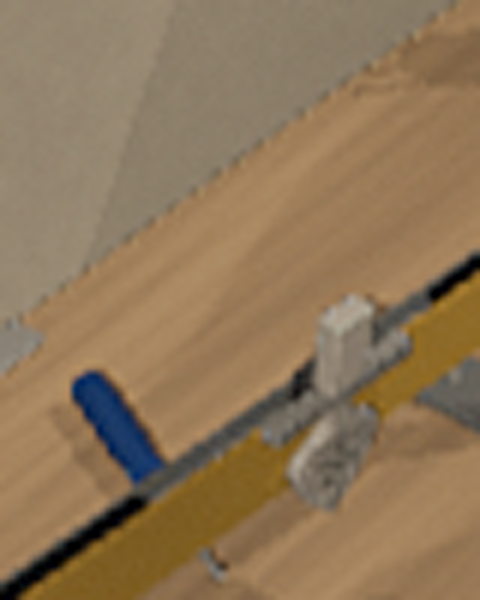

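View pics/r1t.png

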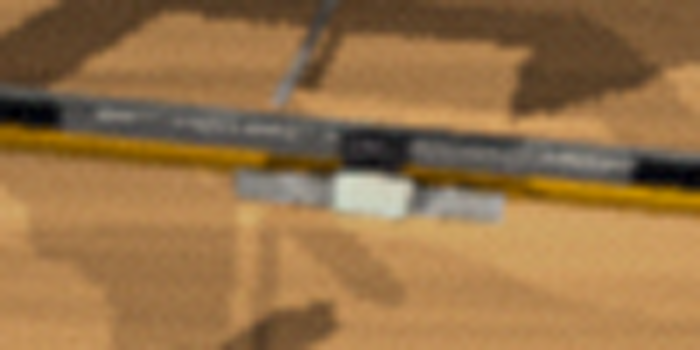

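View pics/r2.png

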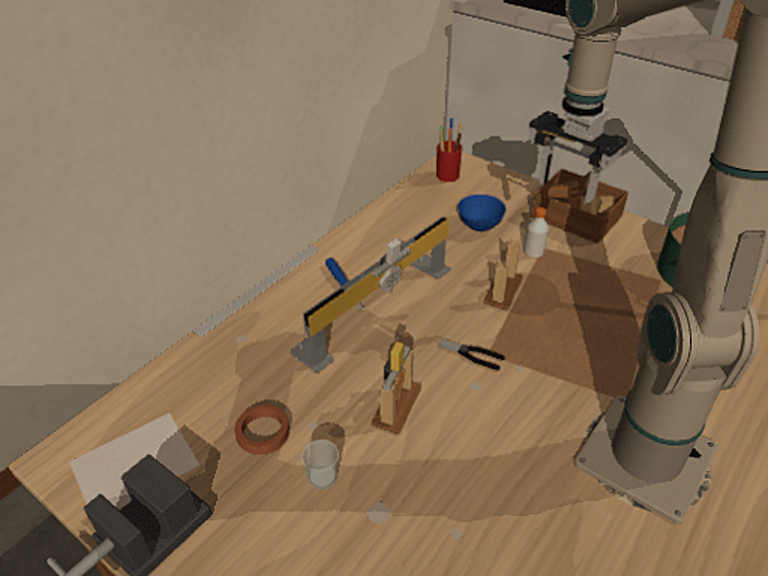

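The hanger is hanging upright on the rail with its foot in the notch, at about (375, 150) in the top crop. The gold hanger and the bystanders are where they were. One stillness check, then I'll hand in.

Run:
```python
from h import *
a=grab_frame("side");dwell(.6);b=grab_frame("side")
d=np.abs(a["pixels"].astype(int)-b["pixels"]).max(2)[150:200,240:285]; print("diff",d.max(),d.mean(),[x for x in spot_point(b,"white_hanger_foot")[:1]],spot_point(b,"white_hanger_grip")[:1])
g=np.append(rp(-.0188,-.009),.192)
print("expected grip, foot:",proj(b,g),proj(b,np.append(rp(-.0003,-.009),.132)))
finish_job(); print(read_clock())
```

```text
diff 22 2.08 [{'point': [253.4, 177.1], 'conf': 0.71}] [{'point': [260.2, 164.4], 'conf': 0.64}]
expected grip, foot: [259.85782745 166.81590783] [255.74637615 178.77593794]
the job is handed in; nothing more can be done
the job is handed in; nothing more can be done
```

The white hanger now hangs released on the rail with its foot in the notch. I handed the job in at about 35 s of the 64 s allowed; no verdict was reported.

**What I did**
- I gripped the handle, lifted the hanger straight off its stand and carried it over the lip. I set the foot on the track about 35 mm (+y) from where it later dropped.
- Small sideways probes met both channel walls about 4 mm apart, which matches the foot's play, so the foot was behind the lip.
- I slid it in 2 mm steps at about 4 N until the vertical force vanished at y ≈ -6 mm, in line with the dark gap seen in the top picture. I then lowered it until the force came back, about 8 mm below track level, and eased the press to about 3 N before opening the gripper.

**Last checks**
- **Contact force:** the highest I read through the wrist was about 8 N. I only sampled it between moves and at stops, so brief peaks could have been missed.
- **Pose:** the pictures show the hanger upright with its foot at the notch. The gold hanger and the bystanders look undisturbed, though I judged that by eye.
- **Stillness:** two frames 0.6 s apart differed by 2 grey levels on average (22 at most), which looks like image noise.
- **Disagreements:** in the side view the networks placed the grip and foot 2–3 pixels (roughly 5–7 mm) from my prediction, about their usual error. My first estimate of the hanger's height in the grip was about 5 mm off; I corrected it from the track contact.

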